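# Nest the round canapé cutters and lock the hood over them

### The job

Put the round canapé cutters away: stand the three plain round ones upright on the middle of the white storage base, one inside the other, starting with the smallest and working outward. Then lower the white hood over them onto the base and turn it clockwise, seen from above, until it locks, and let go. The square and the flower-shaped cutter, the label roll and the marker pen stay where they are.

Things in the scene. Friction and masses are not known exactly. Their poses are not given: they have to be found in the camera images.
- cutter_small: Smallest plain round canapé cutter: an open stainless tube with thin walls, standing upright, 28 mm outside and 24 mm inside diameter, 40 mm tall. Origin: centre of its lower edge, z up
- cutter_medium: Middle plain round canapé cutter: an open stainless tube with thin walls, standing upright, 48 mm outside and 44 mm inside diameter, 40 mm tall. Origin: centre of its lower edge, z up
- cutter_large: Largest plain round canapé cutter: an open stainless tube with thin walls, standing upright, 68 mm outside and 64 mm inside diameter, 40 mm tall. Origin: centre of its lower edge, z up
- storage_base: White plastic storage base, fixed. Origin: centre of its underside. Foot disc 136 mm wide, top at z 6 mm, with two ears to 84 mm out along +x and -x. On it a round boss (100 mm, 92 at its top) with guide circles; its flat top at z 18 mm carries the cutters. Two lugs on the boss's +x and -x sides, 36 deg wide, 56 mm radius, z 12 to 17 mm, each with an end stop: the hood locks under them
- hood: White round hood, open below, 127 mm over its lip, 84 mm tall, inside 118 wide and 74 high, under 0.2 kg, stands on the worktop. Origin: centre of its lower edge; x along the grip bar. Two lugs inside the lip on its +x and -x sides, 30 deg wide, in to 53 mm radius, 4 mm thick, pass between the base's lugs with 3 mm play; then the lip rests on the foot disc. Same after a half turn
- hood_grip (a point): Top of the grey grip bar on the hood, 111 mm above the hood's lower edge; bar 52 mm long (x), 14 thick (y), 27 tall. The hood goes down only with the bar 40 to 130 degrees anticlockwise (from above) of the line of the base's ears, best 60; then it turns freely clockwise to the end stop: locked, bar in line with the ears. No pressing needed
- cutter_square: Square stainless cutter, open tube 46 x 46 mm, 40 mm tall; not part of the set, stays where it is. Origin: centre of its lower edge
- cutter_flower: Six-petalled flower-shaped stainless cutter, open tube, 56 mm across, 40 mm tall; not part of the set, stays where it is. Origin: centre of its lower edge
- label_roll: Roll of white labels standing on end, 61 mm diameter, 40 mm tall, stays where it is. Origin: centre of its underside
- marker_pen: Marker pen lying flat, 135 mm long along its own y, 17 mm thick, stays where it is. Origin: under its middle
Not all that is in view belongs to the job. What is shaped like the cutter_medium but blue is not meant.

How it is judged:
By the outcome, as a careful person would: the job done as asked, in the order asked, and still so for the second after the job is handed in, with the robot touching nothing.
It also fails if it takes over 96 s, if anything falls off the work surface, if the arm or the gripper's body presses on something with over 40 N, if the wrist force passes 120 N, or if a joint passes its speed limit or range.

### The arm

A 6-joint arm with a two-finger parallel gripper is mounted at the origin on a cart in front of the work surface, level with it; the furniture and walls round the work are solid. World frame = base frame: x ahead of the robot, y to its left, z up, the work surface at z = 0. Lengths are in mm, angles in rad, forces in N, time in s.
With the tool pointing down it reaches from about 325 to 750 mm from the base axis. Payload 7.6 kg.
Tool frame: the origin (TCP) lies midway between the tips of the shut fingers; the grasp point (between the pads) lies 19 mm behind it; z points along the fingers, y is the line along which they close (so a half turn about z gives the same grasp; the last joint's range is limited). The gripper opens to 85 mm and grips with 20 to 120 N. Pads are 22 mm wide; open, the fingers measure 114 mm over their backs; the gripper's body (76 mm by 85 mm) begins 54 mm behind the grasp point. The pads swing forward as they close: fully open they stand 13 mm farther back than shut.
Start: joints at [-1.309, 0.052, 1.401, -0, 1.689, -0.07], TCP at [171.041, -496.377, 231.323] pointing down, gripper open.
Joint ranges: [-2.9, 2.9], [-0.91, 2.17], [0.12, 2.37], [-1.06, 4.2], [0.26, 2.73], [-2.93, 2.93]. Speed limits (rad/s): [2.57, 2.57, 3.01, 3.14, 3.14, 3.14].

### API

Orientations are given as a rotation vector (axis times angle).
In Python, from rig import manip gives the robot as it stands.
- The arm moves only by the tool carry_out, never from a script. Its argument "rows" is a list of rows, each an object with "jaw": the closure, from -1 (fully open) to 1 (shut); "linear": the shift along the tool's x, y, z in shares of 75 cm (1.0 is 75 cm), a list of three; "twist": the turn, a rotation vector about the tool's x, y, z in parts of the range, where 1.0 means 180 degrees, a list of three. In form: [{"jaw": jaw, "linear": [dx, dy, dz], "twist": [ax, ay, az]}, ...]. A call has 1 to 20 rows; each row is the pose to reach, as a shift and turn from the pose commanded when the call began, along the tool's axes at that moment; what a row does not reach only later rows make up. A row lasts 1/12 s, in which the tool goes at most 41.7 mm and 7.16 degrees, less where a joint would pass 70% of its speed; a pose out of reach is approached as far as the arm can. No shift or turn number may pass 1 either way. A call with a gripper value outside its range is refused whole. The fingers move at their own pace and stop on an object; "squeeze" is the grip in N (left out, the last holds). Time passes only in rows, so rows that repeat a pose let the fingers close. It gives the time, the measured TCP pose, the force, the opening and the grip force at its end, in the units of the state.
- manip.state(): the state, without advancing time (a new reading comes with each control period).
- manip.get_image(name): name is "scene" or "top" or "wrist"; returns the picture (400x640x3 uint8, red, green, blue); there is no depth.
- manip.camera_info(name): a dict with "fx", "fy", "cx", "cy" (pixels), "pose" (4x4, takes a point from camera to world coordinates). Camera axes: x right, y up, looking along -z (the intrinsics and any distortion apply to the point x, -y, -z); pixel columns grow to the right and rows downward; lengths in mm; the calibration is good to about 2 mm. The wrist camera is an equidistant fisheye: a pixel r from the principal point sees the ray r / f radians off the axis. A picture is of the moment at which its call begins: read the wrist's pose just before it. camera_info takes no time and is no camera call; for the wrist camera it gives the pose at the moment of the call.
- manip.close_job(): hands the job in; it is judged then, once.
The state is a dict: "time_s": time; "qpos": joint angles; "qvel": joint speeds; "effort": joint torques, N m; "tcp_pos": TCP position; "orientation": TCP orientation; "contact_force": force on the tool from outside, world axes, zero at the start; "moment": the same for the moment, N m; "gripper_width": finger opening in mm; "finger_force": force on a finger pad.
Only numpy, scipy, OpenCV 4.12 (cv2) and the standard library are available. Lean on these libraries where they do the work, as an engineer would, in place of code of your own. Each camera call takes 0.05 s, during which the arm holds its last target. There are 200 camera calls.

## Working session

There is one attempt and no reset: what is moved stays moved. The work goes in short steps, Python scripts to look and compute and a tool call to move; the robot and the scene stay as the last step left them, time stands still between calls to the robot, and variables do not carry over. Pictures are saved under pics/ and viewed, at most 14 in all, crops included, and the job is handed in when it is done.

Besides the shell and the picture viewer there is one more tool, called as name(argument=value, ...), one argument or row to a line, values as JSON. carry_out: Moves the arm, as the interface text tells. Its arguments: {"type":"object","properties":{"rows":{"type":"array","items":{"type":"object","properties":{"jaw":{"type":"number"},"linear":{"type":"array","items":{"type":"number"}},"twist":{"type":"array","items":{"type":"number"}}}}},"squeeze":{"type":"number"}},"required":["rows"]}

```bash
mkdir -p pics; ls; python3 - <<'E'
from rig import manip
import cv2
for n in("top","scene"):
    cv2.imwrite(f"pics/{n}0.png",manip.get_image(n)[:,:,::-1])
    print(n,manip.camera_info(n))
print(manip.state())
E
```

```text
pics
top {'fx': 511.2779534702907, 'fy': 511.2779534702907, 'cx': 322.4914231343965, 'cy': 199.3730252227382, 'pose': array([[ 1.01473994e-03,  9.93743547e-01, -1.11681388e-01,
         4.04393143e+02],
       [-9.99999139e-01,  1.10137089e-03,  7.14005745e-04,
         3.96727586e+00],
       [ 8.32541233e-04,  1.11680568e-01,  9.93743809e-01,
         1.34550486e+03],
       [ 0.00000000e+00,  0.00000000e+00,  0.00000000e+00,
         1.00000000e+00]])}
scene {'fx': 396.43065011613095, 'fy': 396.43065011613095, 'cx': 316.9416035050317, 'cy': 202.1068316755839, 'pose': array([[-8.84040477e-01,  3.43615876e-01, -3.16860481e-01,
         2.52744853e+02],
       [-4.67074248e-01, -6.23729903e-01,  6.26739703e-01,
         5.42441961e+02],
       [ 1.77223553e-02,  7.02060637e-01,  7.11896608e-01,
         7.17616504e+02],
       [ 0.00000000e+00,  0.00000000e+00,  0.00000000e+00,
         1.00000000e+00]])}
{'time_s': 0.1, 'qpos': array([-1.30930622e+00,  5.27448110e-02,  1.40160301e+00, -3.19925317e-05,
        1.68860796e+00, -7.03128412e-02]), 'qvel': array([ 0.00075812, -0.00161951, -0.00246695,  0.00051653, -0.00046261,
        0.00065815]), 'effort': array([ 9.82417987e-04, -3.82581997e+01, -3.60985637e+01, -5.30849502e-05,
        4.78286107e-03, -2.67864536e-06]), 'tcp_pos': array([ 170.95588911, -496.1053099 ,  230.5820052 ]), 'orientation': array([-3.09712390e+00, -5.18577940e-01,  2.53934791e-04]), 'contact_force': array([0.44624183, 0.19176549, 0.17674283]), 'moment': array([-0.04300218, -0.00015976,  0.01263919]), 'finger_force': 0.0, 'gripper_width': 85.82415638790413}
```

View pics/top0.png

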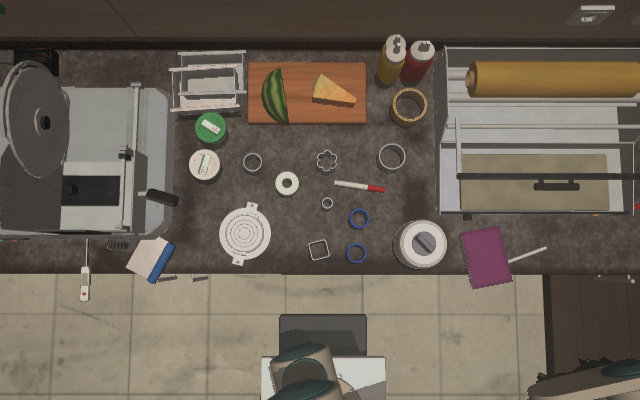

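View pics/scene0.png

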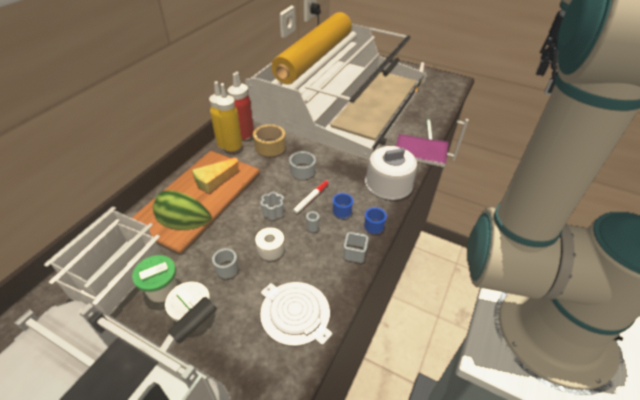

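Top view: round steel candidates are (327,203) ≈11 px, (252,162) ≈19 px and (391,157) ≈28 px. The two blue rings at (359,218) and (356,253) are excluded. Base is at (245,234) with ears at (252,207) and (238,262), hood at (422,243). I'll confirm these in an enlarged crop.

```bash
cat > h.py <<'E'
import numpy as np, cv2
from rig import manip
from scipy.spatial.transform import Rotation as R
def ray(name,u,v,info=None):
    c=info or manip.camera_info(name); P=np.array(c["pose"])
    x=(u-c["cx"])/c["fx"]; y=(v-c["cy"])/c["fy"]
    if name=="wrist":
        r=np.hypot(x,y); s=np.sin(r)/max(r,1e-9); d=np.array([x*s,-y*s,-np.cos(r)])
    else: d=np.array([x,-y,-1.])
    return P[:3,3],P[:3,:3]@d
def px(name,u,v,z,info=None):
    o,d=ray(name,u,v,info); return o+d*(z-o[2])/d[2]
def proj(name,p,info=None):
    c=info or manip.camera_info(name); P=np.array(c["pose"])
    q=P[:3,:3].T@(np.asarray(p,float)-P[:3,3]); x,y,z=q[0],-q[1],-q[2]
    if name=="wrist":
        r=np.hypot(x,y); t=np.arctan2(r,z); k=t/max(r,1e-9); return c["cx"]+c["fx"]*x*k,c["cy"]+c["fy"]*y*k
    return c["cx"]+c["fx"]*x/z,c["cy"]+c["fy"]*y/z
def tool(p,yaw=None):
    """shift (tool axes) from present TCP to world p; s"""
    s=manip.state(); r=R.from_rotvec(s["orientation"]); return r.inv().apply(np.asarray(p)-s["tcp_pos"])
E
python3 - <<'E'
import cv2
from h import *
im=cv2.imread("pics/top0.png")
cv2.imwrite("pics/crop0.png",cv2.resize(im[140:280,180:460],None,fx=2.85,fy=2.85,interpolation=cv2.INTER_CUBIC))
s=manip.state(); r=R.from_rotvec(s["orientation"]).as_matrix(); print(r.round(3))
for n,u,v,z in [("small",327,203,40),("med",252,162,40),("large",391,157,40),("base",245,234,18),("ear1",252,207,6),("ear2",238,262,6),("hood",422,243,100)]:
    print(n,px("top",u,v,z).round(1))
c=manip.camera_info("wrist"); print(c)
E
```

```text
[[ 0.945  0.326 -0.   ]
 [ 0.326 -0.945  0.001]
 [ 0.    -0.001 -1.   ]]
small [541.8  -8.6  40. ]
med [648.3 185.7  40. ]
large [ 661.9 -174.6   40. ]
base [463.  203.8  18. ]
ear1 [534.5 188.5   6. ]
ear2 [390.8 222.5   6. ]
hood [ 438.  -238.7  100. ]
{'fx': 309.70691628693146, 'fy': 309.70691628693146, 'cx': 313.51849469964975, 'cy': 202.60454578692224, 'pose': array([[ 3.25108268e-01,  9.05230581e-01,  2.73609594e-01,
         2.41309100e+02],
       [-9.45675891e-01,  3.11604811e-01,  9.27337596e-02,
        -4.71980896e+02],
       [-1.31263089e-03, -2.88894509e-01,  9.57360037e-01,
         3.73531051e+02],
       [ 0.00000000e+00,  0.00000000e+00,  0.00000000e+00,
         1.00000000e+00]])}
```

View pics/crop0.png

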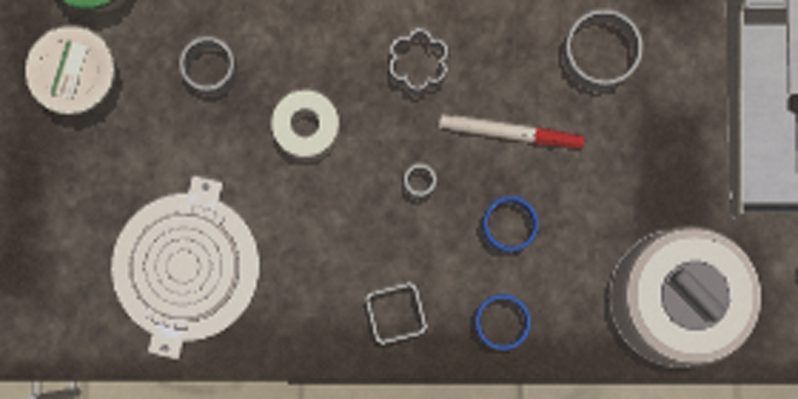

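Crop: small is at (420,181), medium at (207,64), large at (604,47). All three are plain steel rings whose sizes fit 28/48/68 mm. The blue rings at (511,224) and (502,322), the square at (396,313) and the flower at (418,60) are not meant. Base centre is (183,266), ear holes (206,187) and (165,347). The hood bar is centred near (697,292), running upper-left to lower-right.

```bash
python3 - <<'E'
from h import *
f=lambda a,b:(180+(a+.5)/2.85-.5,140+(b+.5)/2.85-.5)
s=manip.state()
for n,a,b,z in [("small",420,181,40),("med",207,64,40),("large",604,47,40),("base",183,266,18),("ear1",206,187,6),("ear2",165,347,6),("grip",697,292,111),("g1",672,268,111),("g2",724,318,111)]:
    p=px("top",*f(a,b),z); print(n,p.round(1),"shift",tool(p).round(1))
# sizes
for n,l,r_,b in [("small",404,436,181),("med",180,234,64),("large",566,642,47)]:
    print(n,np.linalg.norm(px("top",*f(l,b),40)-px("top",*f(r_,b),40)).round(1))
E
```

```text
small [541.3  -8.7  40. ] shift [ 508.9 -340.   191.1]
med [648.  184.9  40. ] shift [ 672.8 -488.2  191.3]
large [ 664.1 -176.2   40. ] shift [ 570.5 -141.6  190.8]
base [465.6 206.8  18. ] shift [ 507.5 -568.3  213.4]
ear1 [539.1 188.7   6. ] shift [ 571.1 -527.2  225.3]
ear2 [392.3 223.7   6. ] shift [ 443.7 -608.1  225.4]
grip [ 439.8 -242.   111. ] shift [ 337.  -152.5  119.8]
g1 [ 460.  -221.2  111. ] shift [ 362.8 -165.5  119.8]
g2 [ 418.  -264.3  111. ] shift [ 309.1 -138.5  119.8]
small 28.8
med 49.1
large 69.2
```

The manual's scale: shifts go in shares of 75 cm and turns go in shares of 180 degrees. Converting my numbers, 509 mm / 750 = 0.6787, -340 mm / 750 = -0.4533.

carry_out(
  rows=[
    {"jaw": -1,"linear": [0.2667,-0.1787,0.04],"twist": [0,0,0]},
    {"jaw": -1,"linear": [0.2667,-0.1787,0.04],"twist": [0,0,0]},
    {"jaw": -1,"linear": [0.2667,-0.1787,0.04],"twist": [0,0,0]},
    {"jaw": -1,"linear": [0.2667,-0.1787,0.04],"twist": [0,0,0]},
    {"jaw": -1,"linear": [0.6787,-0.4533,0.12],"twist": [0,0,0]},
    {"jaw": -1,"linear": [0.6787,-0.4533,0.12],"twist": [0,0,0]},
    {"jaw": -1,"linear": [0.6787,-0.4533,0.12],"twist": [0,0,0]},
    {"jaw": -1,"linear": [0.6787,-0.4533,0.12],"twist": [0,0,0]},
    {"jaw": -1,"linear": [0.6787,-0.4533,0.12],"twist": [0,0,0]},
    {"jaw": -1,"linear": [0.6787,-0.4533,0.12],"twist": [0,0,0]},
    {"jaw": -1,"linear": [0.6787,-0.4533,0.12],"twist": [0,0,0]},
    {"jaw": -1,"linear": [0.6787,-0.4533,0.12],"twist": [0,0,0]},
    {"jaw": -1,"linear": [0.6787,-0.4533,0.12],"twist": [0,0,0]},
    {"jaw": -1,"linear": [0.6787,-0.4533,0.12],"twist": [0,0,0]},
    {"jaw": -1,"linear": [0.6787,-0.4533,0.12],"twist": [0,0,0]},
    {"jaw": -1,"linear": [0.6787,-0.4533,0.12],"twist": [0,0,0]},
    {"jaw": -1,"linear": [0.6787,-0.4533,0.12],"twist": [0,0,0]},
    {"jaw": -1,"linear": [0.6787,-0.4533,0.12],"twist": [0,0,0]},
  ],
)

```text
time_s: 1.6
tcp_pos: [541.1, -9.5, 140.9]
orientation: [3.098, 0.519, -0.002]
contact_force: [-0.0, -0.1, 0.0]
gripper_width: 85.0
finger_force: 0.0
```

```bash
cat >> h.py <<'E'
def wrist(fn,circ=(),scale=1.0,box=None):
    c=manip.camera_info("wrist"); im=manip.get_image("wrist")[:,:,::-1].copy()
    x0,y0,x1,y1=box or (0,0,640,400)
    im=cv2.resize(im[y0:y1,x0:x1],None,fx=scale,fy=scale,interpolation=cv2.INTER_CUBIC)
    for x,y,z,r in circ:
        for t in np.linspace(0,6.283,40,endpoint=False):
            u,v=proj("wrist",(x+r*np.cos(t),y+r*np.sin(t),z),c)
            cv2.circle(im,(int((u+.5-x0)*scale),int((v+.5-y0)*scale)),1,(0,0,255),-1)
    cv2.imwrite(fn,im)
    np.save(fn[:-4]+".npy",np.array([c],dtype=object),allow_pickle=True)
E
python3 - <<'E'
from h import *
s=manip.state(); print(s["tcp_pos"],s["orientation"],s["time_s"],s["qpos"])
wrist("pics/w1.png",[(541.3,-8.7,40,14),(648,184.9,40,24),(664,-176.2,40,34),(465.6,206.8,18,46)],1.2)
E
```

```text
[541.11700718  -9.46318175 140.91460797] [ 3.09822453e+00  5.18976085e-01 -1.72860282e-03] 1.6 [-8.54774637e-02  1.44758074e-01  1.48303703e+00 -4.70327149e-04
  1.51481319e+00  1.15341192e+00]
```

View pics/w1.png

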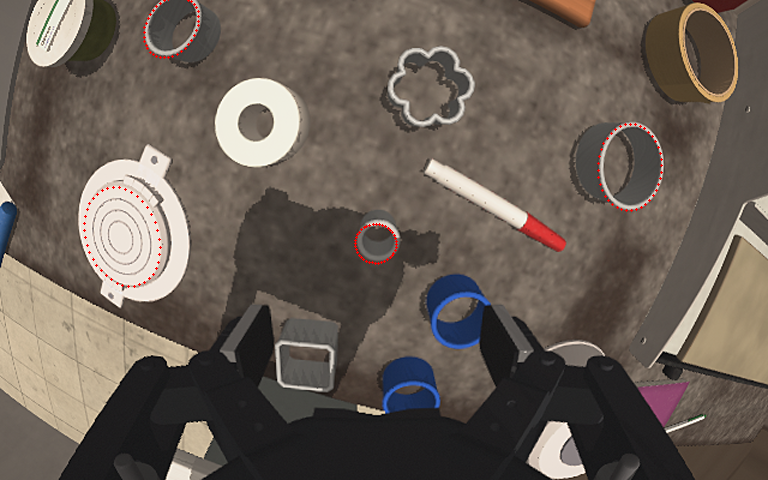

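The wrist view with projected circles matches all three rims and the base boss within 1–2 mm, so I'll pick the small one.

In the tool's units: 129 mm / 750 = 0.172, 110 mm / 750 = 0.1467.

carry_out(
  squeeze=25,
  rows=[
    {"jaw": -1,"linear": [0,-0.0013,0.08],"twist": [0,0,0]},
    {"jaw": -1,"linear": [0,-0.0013,0.1333],"twist": [0,0,0]},
    {"jaw": -1,"linear": [0,-0.0013,0.16],"twist": [0,0,0]},
    {"jaw": -1,"linear": [0,-0.0013,0.172],"twist": [0,0,0]},
    {"jaw": -1,"linear": [0,-0.0013,0.172],"twist": [0,0,0]},
    {"jaw": 1,"linear": [0,-0.0013,0.172],"twist": [0,0,0]},
    {"jaw": 1,"linear": [0,-0.0013,0.172],"twist": [0,0,0]},
    {"jaw": 1,"linear": [0,-0.0013,0.172],"twist": [0,0,0]},
    {"jaw": 1,"linear": [0,-0.0013,0.172],"twist": [0,0,0]},
    {"jaw": 1,"linear": [0,-0.0013,0.172],"twist": [0,0,0]},
    {"jaw": 1,"linear": [0,-0.0013,0.172],"twist": [0,0,0]},
    {"jaw": 1,"linear": [0,-0.0013,0.172],"twist": [0,0,0]},
    {"jaw": 1,"linear": [0,-0.0013,0.172],"twist": [0,0,0]},
    {"jaw": 1,"linear": [0,-0.0013,0.172],"twist": [0,0,0]},
    {"jaw": 1,"linear": [0,-0.0013,0.172],"twist": [0,0,0]},
    {"jaw": 1,"linear": [0,-0.0013,0.1467],"twist": [0,0,0]},
    {"jaw": 1,"linear": [0,-0.0013,0.1],"twist": [0,0,0]},
    {"jaw": 1,"linear": [0,-0.0013,0.0533],"twist": [0,0,0]},
    {"jaw": 1,"linear": [0,-0.0013,0.04],"twist": [0,0,0]},
    {"jaw": 1,"linear": [0,-0.0013,0.04],"twist": [0,0,0]},
  ],
)

```text
time_s: 3.32
tcp_pos: [543.3, -8.3, 115.5]
orientation: [3.096, 0.519, 0.012]
contact_force: [1.0, 0.1, -0.5]
gripper_width: 27.5
finger_force: 24.9
```

```bash
python3 - <<'E'
from h import *
s=manip.state(); print(s["tcp_pos"],s["gripper_width"],s["contact_force"])
print(tool((465.6,206.6,111)).round(1))
E
```

```text
[543.30445847  -8.29929957 115.5277191 ] 27.46118701322399 [ 1.01365205  0.07735307 -0.53428671]
[  -3.5 -228.5    3.8]
```

In the tool's units: -227.5 mm / 750 = -0.3033, -210 mm / 750 = -0.28.

carry_out(
  rows=[
    {"jaw": 1,"linear": [0,-0.0333,0],"twist": [0,0,0]},
    {"jaw": 1,"linear": [0,-0.08,0],"twist": [0,0,0]},
    {"jaw": 1,"linear": [-0.0013,-0.1333,0],"twist": [0,0,0]},
    {"jaw": 1,"linear": [-0.0013,-0.1867,0],"twist": [0,0,0]},
    {"jaw": 1,"linear": [-0.0013,-0.24,0],"twist": [0,0,0]},
    {"jaw": 1,"linear": [-0.0013,-0.28,0],"twist": [0,0,0]},
    {"jaw": 1,"linear": [-0.0013,-0.3033,0],"twist": [0,0,0]},
    {"jaw": 1,"linear": [-0.0013,-0.3033,0.0267],"twist": [0,0,0]},
    {"jaw": 1,"linear": [-0.0013,-0.3033,0.06],"twist": [0,0,0]},
    {"jaw": 1,"linear": [-0.0013,-0.3033,0.0867],"twist": [0,0,0]},
    {"jaw": 1,"linear": [-0.0013,-0.3033,0.0973],"twist": [0,0,0]},
    {"jaw": 1,"linear": [-0.0013,-0.3033,0.1027],"twist": [0,0,0]},
    {"jaw": 1,"linear": [-0.0013,-0.3033,0.1067],"twist": [0,0,0]},
    {"jaw": 1,"linear": [-0.0013,-0.3033,0.1067],"twist": [0,0,0]},
    {"jaw": 1,"linear": [-0.0013,-0.3033,0.1067],"twist": [0,0,0]},
    {"jaw": 1,"linear": [-0.0013,-0.3033,0.1067],"twist": [0,0,0]},
  ],
)

```text
time_s: 4.65
tcp_pos: [466.4, 206.6, 31.9]
orientation: [-3.098, -0.519, -0.001]
contact_force: [-1.7, -0.6, 5.3]
gripper_width: 27.1
finger_force: 25.4
```

In the tool's units: -109 mm / 750 = -0.1453, -80 mm / 750 = -0.1067.

carry_out(
  rows=[
    {"jaw": 0.3,"linear": [0,0,0],"twist": [0,0,0]},
    {"jaw": -0.3,"linear": [0,0,0],"twist": [0,0,0]},
    {"jaw": -1,"linear": [0,0,0],"twist": [0,0,0]},
    {"jaw": -1,"linear": [0,0,0],"twist": [0,0,0]},
    {"jaw": -1,"linear": [0,0,0],"twist": [0,0,0]},
    {"jaw": -1,"linear": [0,0,0],"twist": [0,0,0]},
    {"jaw": -1,"linear": [0,0,-0.0533],"twist": [0,0,0]},
    {"jaw": -1,"linear": [0,0,-0.1067],"twist": [0,0,0]},
    {"jaw": -1,"linear": [0,0,-0.1453],"twist": [0,0,0]},
    {"jaw": -1,"linear": [0,0,-0.1453],"twist": [0,0,0]},
    {"jaw": -1,"linear": [0,0,-0.1453],"twist": [0,0,0]},
  ],
)

```text
time_s: 5.57
tcp_pos: [467.1, 206.9, 142.2]
orientation: [-3.098, -0.519, -0.007]
contact_force: [0.1, 0.7, -0.8]
gripper_width: 85.6
finger_force: 0.0
```

```bash
python3 - <<'E'
from h import *
s=manip.state(); print(s["tcp_pos"],s["gripper_width"],s["contact_force"])
wrist("pics/w2.png",[(465.6,206.6,58,14),(465.6,206.6,18,46),(648,184.9,40,24)],1.2)
print(tool((648,184.9,140.3)).round(1))
E
```

```text
[467.1281667  206.94800589 142.20448209] 85.61122709970496 [ 0.10205437  0.67256741 -0.75790474]
[ 1.649e+02  7.970e+01 -1.000e-01]
```

View pics/w2.png

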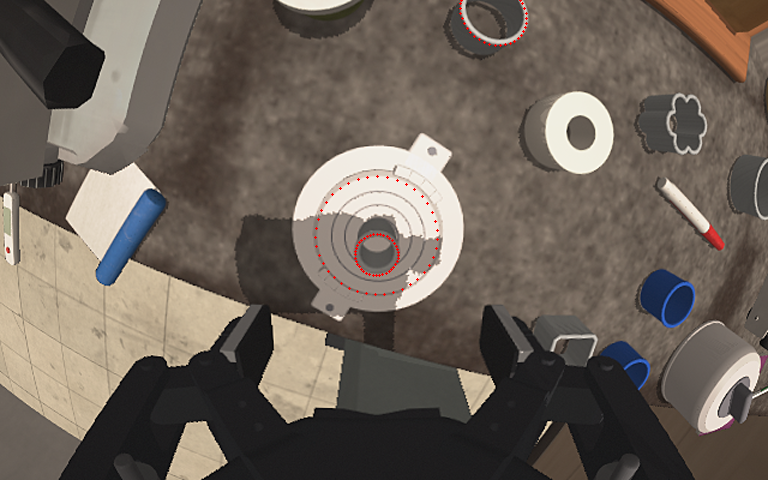

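In the tool's units: 165 mm / 750 = 0.22, 140 mm / 750 = 0.1867.

carry_out(
  rows=[
    {"jaw": -1,"linear": [0.0467,0.0227,0],"twist": [0,0,0]},
    {"jaw": -1,"linear": [0.0933,0.0453,0],"twist": [0,0,0]},
    {"jaw": -1,"linear": [0.14,0.068,0],"twist": [0,0,0]},
    {"jaw": -1,"linear": [0.1867,0.0907,0],"twist": [0,0,0]},
    {"jaw": -1,"linear": [0.22,0.1067,0],"twist": [0,0,0]},
    {"jaw": -1,"linear": [0.22,0.1067,0.04],"twist": [0,0,0]},
    {"jaw": -1,"linear": [0.22,0.1067,0.08],"twist": [0,0,0]},
    {"jaw": -1,"linear": [0.22,0.1067,0.1133],"twist": [0,0,0]},
    {"jaw": -1,"linear": [0.22,0.1067,0.1467],"twist": [0,0,0]},
    {"jaw": -1,"linear": [0.22,0.1067,0.1667],"twist": [0,0,0]},
    {"jaw": -1,"linear": [0.22,0.1067,0.176],"twist": [0,0,0]},
    {"jaw": -1,"linear": [0.22,0.1067,0.176],"twist": [0,0,0]},
    {"jaw": 1,"linear": [0.22,0.1067,0.176],"twist": [0,0,0]},
    {"jaw": 1,"linear": [0.22,0.1067,0.176],"twist": [0,0,0]},
    {"jaw": 1,"linear": [0.22,0.1067,0.176],"twist": [0,0,0]},
    {"jaw": 1,"linear": [0.22,0.1067,0.176],"twist": [0,0,0]},
    {"jaw": 1,"linear": [0.22,0.1067,0.176],"twist": [0,0,0]},
    {"jaw": 1,"linear": [0.22,0.1067,0.176],"twist": [0,0,0]},
    {"jaw": 1,"linear": [0.22,0.1067,0.176],"twist": [0,0,0]},
    {"jaw": 1,"linear": [0.22,0.1067,0.176],"twist": [0,0,0]},
  ],
)

```text
time_s: 7.28
tcp_pos: [649.3, 185.0, 10.5]
orientation: [-3.098, -0.519, -0.005]
contact_force: [-1.5, -1.0, 6.2]
gripper_width: 47.5
finger_force: 26.3
```

In the tool's units: -165.4 mm / 750 = -0.2205, -110 mm / 750 = -0.1467.

carry_out(
  rows=[
    {"jaw": 1,"linear": [0,0,-0.0267],"twist": [0,0,0]},
    {"jaw": 1,"linear": [0,0,-0.0667],"twist": [0,0,0]},
    {"jaw": 1,"linear": [0,0,-0.1067],"twist": [0,0,0]},
    {"jaw": 1,"linear": [0,0,-0.14],"twist": [0,0,0]},
    {"jaw": 1,"linear": [-0.0267,-0.0133,-0.1467],"twist": [0,0,0]},
    {"jaw": 1,"linear": [-0.0667,-0.032,-0.1467],"twist": [0,0,0]},
    {"jaw": 1,"linear": [-0.1133,-0.0547,-0.1467],"twist": [0,0,0]},
    {"jaw": 1,"linear": [-0.16,-0.0773,-0.1467],"twist": [0,0,0]},
    {"jaw": 1,"linear": [-0.2,-0.096,-0.1467],"twist": [0,0,0]},
    {"jaw": 1,"linear": [-0.2205,-0.1067,-0.1467],"twist": [0,0,0]},
    {"jaw": 1,"linear": [-0.2205,-0.1067,-0.1467],"twist": [0,0,0]},
    {"jaw": 1,"linear": [-0.2205,-0.1067,-0.1467],"twist": [0,0,0]},
    {"jaw": 1,"linear": [-0.2205,-0.1067,-0.1467],"twist": [0,0,0]},
    {"jaw": 1,"linear": [-0.2205,-0.1067,-0.1467],"twist": [0,0,0]},
  ],
)

```text
time_s: 8.45
tcp_pos: [466.7, 206.3, 118.4]
orientation: [3.098, 0.518, 0.001]
contact_force: [-0.3, -0.4, -0.9]
gripper_width: 47.3
finger_force: 26.0
```

```bash
python3 - <<'E'
from h import *
s=manip.state(); print(s["tcp_pos"],s["orientation"],s["gripper_width"],s["contact_force"])
zt=s["tcp_pos"][2]-10.5
wrist("pics/w3.png",[(465.6,206.6,58,14),(465.6,206.6,18,46),(*s["tcp_pos"][:2],zt+40,24)],1.2)
E
```

```text
[466.66266356 206.25958125 118.37231827] [3.09843636e+00 5.17821446e-01 7.21371701e-04] 47.33035394681587 [-0.2532249  -0.42662019 -0.86591842]
```

View pics/w3.png

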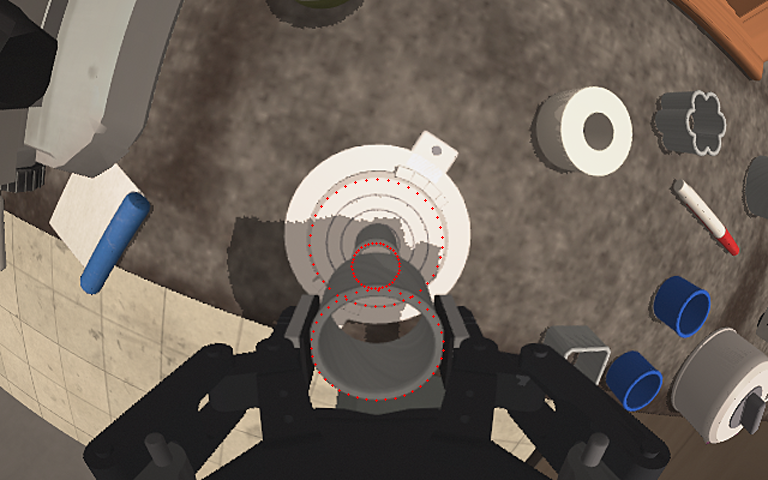

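In the tool's units: 90 mm / 750 = 0.12, 88 mm / 750 = 0.1173.

carry_out(
  rows=[
    {"jaw": 1,"linear": [-0.0007,0,0.0267],"twist": [0,0,0]},
    {"jaw": 1,"linear": [-0.0007,0,0.0533],"twist": [0,0,0]},
    {"jaw": 1,"linear": [-0.0007,0,0.08],"twist": [0,0,0]},
    {"jaw": 1,"linear": [-0.0007,0,0.1],"twist": [0,0,0]},
    {"jaw": 1,"linear": [-0.0007,0,0.112],"twist": [0,0,0]},
    {"jaw": 1,"linear": [-0.0007,0,0.1173],"twist": [0,0,0]},
    {"jaw": 1,"linear": [-0.0007,0,0.12],"twist": [0,0,0]},
    {"jaw": 1,"linear": [-0.0007,0,0.12],"twist": [0,0,0]},
    {"jaw": 1,"linear": [-0.0007,0,0.12],"twist": [0,0,0]},
  ],
)

```text
time_s: 9.25
tcp_pos: [466.1, 206.4, 29.1]
orientation: [-3.098, -0.519, -0.003]
contact_force: [-0.1, 0.9, -0.4]
gripper_width: 47.9
finger_force: 26.0
```

In the tool's units: -112 mm / 750 = -0.1493, -80 mm / 750 = -0.1067.

carry_out(
  rows=[
    {"jaw": 1,"linear": [0,0,0.002],"twist": [0,0,0]},
    {"jaw": 1,"linear": [0,0,0.002],"twist": [0,0,0]},
    {"jaw": 1,"linear": [0,0,0.002],"twist": [0,0,0]},
    {"jaw": 0.0,"linear": [0,0,0.002],"twist": [0,0,0]},
    {"jaw": -0.3,"linear": [0,0,0.0013],"twist": [0,0,0]},
    {"jaw": -1,"linear": [0,0,0.0013],"twist": [0,0,0]},
    {"jaw": -1,"linear": [0,0,0.0013],"twist": [0,0,0]},
    {"jaw": -1,"linear": [0,0,0.0013],"twist": [0,0,0]},
    {"jaw": -1,"linear": [0,0,0.0013],"twist": [0,0,0]},
    {"jaw": -1,"linear": [0,0,-0.0533],"twist": [0,0,0]},
    {"jaw": -1,"linear": [0,0,-0.1067],"twist": [0,0,0]},
    {"jaw": -1,"linear": [0,0,-0.1493],"twist": [0,0,0]},
    {"jaw": -1,"linear": [0,0,-0.1493],"twist": [0,0,0]},
    {"jaw": -1,"linear": [0,0,-0.1493],"twist": [0,0,0]},
  ],
)

```text
time_s: 10.42
tcp_pos: [466.4, 206.7, 142.5]
orientation: [-3.098, -0.519, -0.007]
contact_force: [-0.2, 0.5, -1.2]
gripper_width: 85.2
finger_force: 0.0
```

```bash
python3 - <<'E'
from h import *
s=manip.state(); print(s["tcp_pos"],s["gripper_width"],s["contact_force"])
wrist("pics/w4.png",[(465.6,206.6,58,14),(465.6,206.6,58,24),(465.6,206.6,18,46)],2.4,(160,60,480,300))
E
```

```text
[466.39112246 206.68371658 142.46761937] 85.2154774552131 [-0.18040574  0.46402221 -1.22884336]
```

View pics/w4.png

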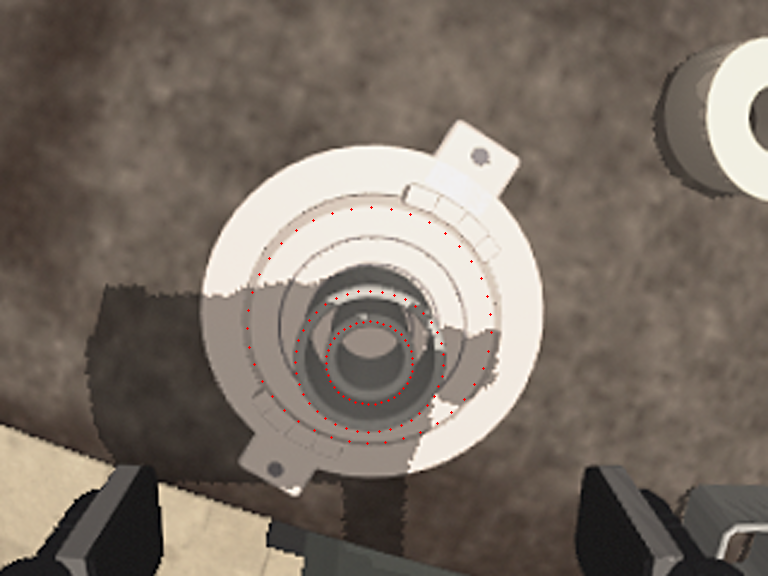

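In the tool's units: 426.5 mm / 750 = 0.5687, 400 mm / 750 = 0.5333.

carry_out(
  rows=[
    {"jaw": -1,"linear": [0.004,0.0267,0],"twist": [0,0,0]},
    {"jaw": -1,"linear": [0.0107,0.0733,0],"twist": [0,0,0]},
    {"jaw": -1,"linear": [0.0187,0.1267,0],"twist": [0,0,0]},
    {"jaw": -1,"linear": [0.0267,0.18,0],"twist": [0,0,0]},
    {"jaw": -1,"linear": [0.0347,0.2333,0],"twist": [0,0,0]},
    {"jaw": -1,"linear": [0.0427,0.2867,0],"twist": [0,0,0]},
    {"jaw": -1,"linear": [0.0507,0.34,0],"twist": [0,0,0]},
    {"jaw": -1,"linear": [0.0587,0.3933,0],"twist": [0,0,0]},
    {"jaw": -1,"linear": [0.0667,0.4467,0],"twist": [0,0,0]},
    {"jaw": -1,"linear": [0.0733,0.4933,0],"twist": [0,0,0]},
    {"jaw": -1,"linear": [0.08,0.5333,0],"twist": [0,0,0]},
    {"jaw": -1,"linear": [0.0847,0.5687,0.0267],"twist": [0,0,0]},
    {"jaw": -1,"linear": [0.0847,0.5687,0.0667],"twist": [0,0,0]},
    {"jaw": -1,"linear": [0.0847,0.5687,0.1],"twist": [0,0,0]},
    {"jaw": -1,"linear": [0.0847,0.5687,0.1067],"twist": [0,0,0]},
    {"jaw": -1,"linear": [0.0847,0.5687,0.1067],"twist": [0,0,0]},
    {"jaw": -1,"linear": [0.0847,0.5687,0.1067],"twist": [0,0,0]},
    {"jaw": -1,"linear": [0.0847,0.5687,0.1067],"twist": [0,0,0]},
  ],
)

```text
time_s: 11.97
tcp_pos: [665.2, -176.2, 62.6]
orientation: [3.097, 0.519, 0.004]
contact_force: [0.4, 0.2, -0.3]
gripper_width: 85.3
finger_force: 0.0
```

```bash
python3 - <<'E'
from h import *
s=manip.state(); print(s["tcp_pos"],s["gripper_width"],s["contact_force"])
wrist("pics/w5.png",[(664.1,-176.2,40,34),(664.1,-176.2,0,34)],1.2)
E
```

```text
[ 665.24021648 -176.22228434   62.55128315] 85.34326374579483 [ 0.39317763  0.20463247 -0.30244017]
```

View pics/w5.png

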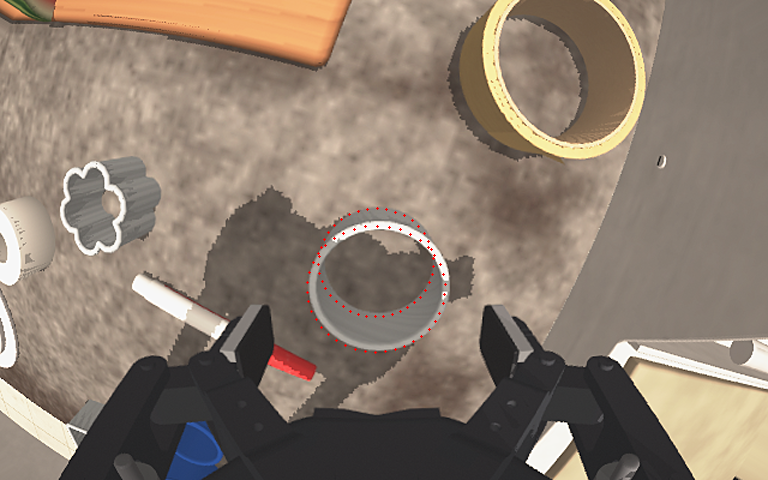

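In the tool's units: 57 mm / 750 = 0.076, 55 mm / 750 = 0.0733.

carry_out(
  rows=[
    {"jaw": -1,"linear": [0.0013,0,0.0333],"twist": [0,0,0]},
    {"jaw": -1,"linear": [0.0013,0,0.06],"twist": [0,0,0]},
    {"jaw": -1,"linear": [0.0013,0,0.0733],"twist": [0,0,0]},
    {"jaw": -1,"linear": [0.0013,0,0.076],"twist": [0,0,0]},
    {"jaw": -1,"linear": [0.0013,0,0.076],"twist": [0,0,0]},
    {"jaw": 1,"linear": [0.0013,0,0.076],"twist": [0,0,0]},
    {"jaw": 1,"linear": [0.0013,0,0.076],"twist": [0,0,0]},
    {"jaw": 1,"linear": [0.0013,0,0.076],"twist": [0,0,0]},
    {"jaw": 1,"linear": [0.0013,0,0.076],"twist": [0,0,0]},
    {"jaw": 1,"linear": [0.0013,0,0.076],"twist": [0,0,0]},
    {"jaw": 1,"linear": [0.0013,0,0.076],"twist": [0,0,0]},
    {"jaw": 1,"linear": [0.0013,0,0.076],"twist": [0,0,0]},
  ],
)

```text
time_s: 13.02
tcp_pos: [666.5, -176.3, 5.8]
orientation: [3.097, 0.519, 0.005]
contact_force: [0.6, 0.2, 6.3]
gripper_width: 67.7
finger_force: 28.8
```

In the tool's units: -426.5 mm / 750 = -0.5687, -120 mm / 750 = -0.16.

carry_out(
  rows=[
    {"jaw": 1,"linear": [0,0,-0.0267],"twist": [0,0,0]},
    {"jaw": 1,"linear": [0,0,-0.0667],"twist": [0,0,0]},
    {"jaw": 1,"linear": [0,0,-0.1067],"twist": [0,0,0]},
    {"jaw": 1,"linear": [-0.0027,-0.02,-0.1467],"twist": [0,0,0]},
    {"jaw": 1,"linear": [-0.0093,-0.06,-0.16],"twist": [0,0,0]},
    {"jaw": 1,"linear": [-0.016,-0.1067,-0.16],"twist": [0,0,0]},
    {"jaw": 1,"linear": [-0.024,-0.1533,-0.16],"twist": [0,0,0]},
    {"jaw": 1,"linear": [-0.0307,-0.2,-0.16],"twist": [0,0,0]},
    {"jaw": 1,"linear": [-0.0373,-0.2467,-0.16],"twist": [0,0,0]},
    {"jaw": 1,"linear": [-0.0453,-0.2933,-0.16],"twist": [0,0,0]},
    {"jaw": 1,"linear": [-0.052,-0.34,-0.16],"twist": [0,0,0]},
    {"jaw": 1,"linear": [-0.0587,-0.3867,-0.16],"twist": [0,0,0]},
    {"jaw": 1,"linear": [-0.0653,-0.4333,-0.16],"twist": [0,0,0]},
    {"jaw": 1,"linear": [-0.072,-0.48,-0.16],"twist": [0,0,0]},
    {"jaw": 1,"linear": [-0.08,-0.5267,-0.16],"twist": [0,0,0]},
    {"jaw": 1,"linear": [-0.084,-0.5533,-0.16],"twist": [0,0,0]},
    {"jaw": 1,"linear": [-0.086,-0.5687,-0.16],"twist": [0,0,0]},
    {"jaw": 1,"linear": [-0.086,-0.5687,-0.16],"twist": [0,0,0]},
    {"jaw": 1,"linear": [-0.086,-0.5687,-0.16],"twist": [0,0,0]},
    {"jaw": 1,"linear": [-0.086,-0.5687,-0.16],"twist": [0,0,0]},
  ],
)

```text
time_s: 14.68
tcp_pos: [465.9, 205.3, 123.3]
orientation: [3.098, 0.517, 0.0]
contact_force: [-0.3, 0.1, 0.1]
gripper_width: 67.6
finger_force: 28.6
```

```bash
python3 - <<'E'
from h import *
s=manip.state(); print(s["tcp_pos"],s["gripper_width"],s["contact_force"])
zt=s["tcp_pos"][2]-5
wrist("pics/w6.png",[(465.6,206.6,58,24),(465.6,206.6,18,46),(*s["tcp_pos"][:2],zt+40,34)],1.2)
E
```

```text
[465.9288177 205.3110997 123.3468553] 67.59328120544694 [-0.28684794  0.07722337  0.05448352]
```

View pics/w6.png

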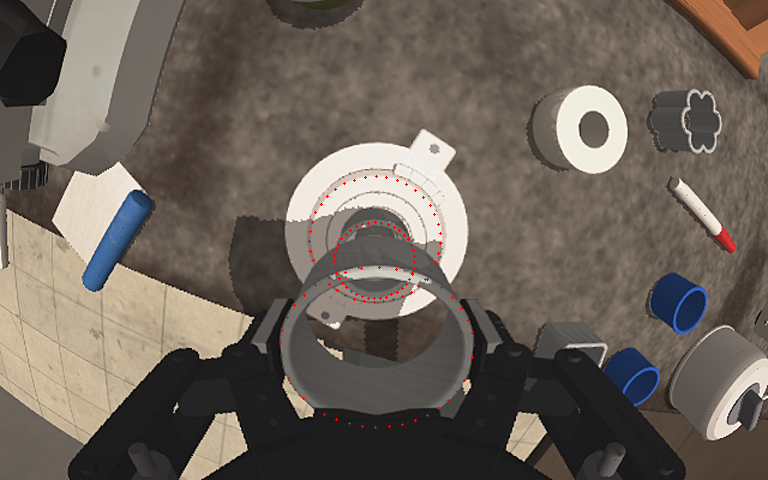

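In the tool's units: 101.5 mm / 750 = 0.1353, 100.5 mm / 750 = 0.134.

carry_out(
  rows=[
    {"jaw": 1,"linear": [0,-0.0007,0.0267],"twist": [0,0,0]},
    {"jaw": 1,"linear": [0,-0.0007,0.06],"twist": [0,0,0]},
    {"jaw": 1,"linear": [0,-0.0007,0.0867],"twist": [0,0,0]},
    {"jaw": 1,"linear": [0,-0.0007,0.1093],"twist": [0,0,0]},
    {"jaw": 1,"linear": [0,-0.0007,0.124],"twist": [0,0,0]},
    {"jaw": 1,"linear": [0,-0.0007,0.1307],"twist": [0,0,0]},
    {"jaw": 1,"linear": [0,-0.0007,0.134],"twist": [0,0,0]},
    {"jaw": 1,"linear": [0,-0.0007,0.1353],"twist": [0,0,0]},
    {"jaw": 1,"linear": [0,-0.0007,0.1353],"twist": [0,0,0]},
    {"jaw": 1,"linear": [0,-0.0007,0.1353],"twist": [0,0,0]},
  ],
)

```text
time_s: 15.57
tcp_pos: [466.4, 206.5, 23.7]
orientation: [-3.099, -0.518, -0.004]
contact_force: [-1.2, -1.8, 6.5]
gripper_width: 67.8
finger_force: 29.3
```

In the tool's units: -118 mm / 750 = -0.1573, -100 mm / 750 = -0.1333.

carry_out(
  rows=[
    {"jaw": -0.7,"linear": [0,0,0],"twist": [0,0,0]},
    {"jaw": -1,"linear": [0,0,0],"twist": [0,0,0]},
    {"jaw": -1,"linear": [0,0,0],"twist": [0,0,0]},
    {"jaw": -1,"linear": [0,0,0],"twist": [0,0,0]},
    {"jaw": -1,"linear": [0,0,0],"twist": [0,0,0]},
    {"jaw": -1,"linear": [0,0,-0.0267],"twist": [0,0,0]},
    {"jaw": -1,"linear": [0,0,-0.08],"twist": [0,0,0]},
    {"jaw": -1,"linear": [0,0,-0.1333],"twist": [0,0,0]},
    {"jaw": -1,"linear": [0,0,-0.1573],"twist": [0,0,0]},
    {"jaw": -1,"linear": [0,0,-0.1573],"twist": [0,0,0]},
    {"jaw": -1,"linear": [0,0,-0.1573],"twist": [0,0,0]},
  ],
)

```text
time_s: 16.48
tcp_pos: [465.7, 207.0, 140.8]
orientation: [-3.098, -0.519, -0.004]
contact_force: [-0.5, 0.6, -0.2]
gripper_width: 85.4
finger_force: 0.0
```

```bash
python3 - <<'E'
from h import *
s=manip.state(); print(s["tcp_pos"],s["gripper_width"],s["contact_force"])
wrist("pics/w7.png",[(465.6,206.6,58,34),(465.6,206.6,18,46),(465.6,206.6,6,68)],2.4,(160,60,480,300))
a=np.deg2rad(-13.4)
print(tool((439.8,-242,210)).round(1))
E
```

```text
[465.65406824 206.96722845 140.77722961] 85.41584381574334 [-0.52383011  0.57281051 -0.18496827]
[-169.9  416.   -70.8]
```

View pics/w7.png

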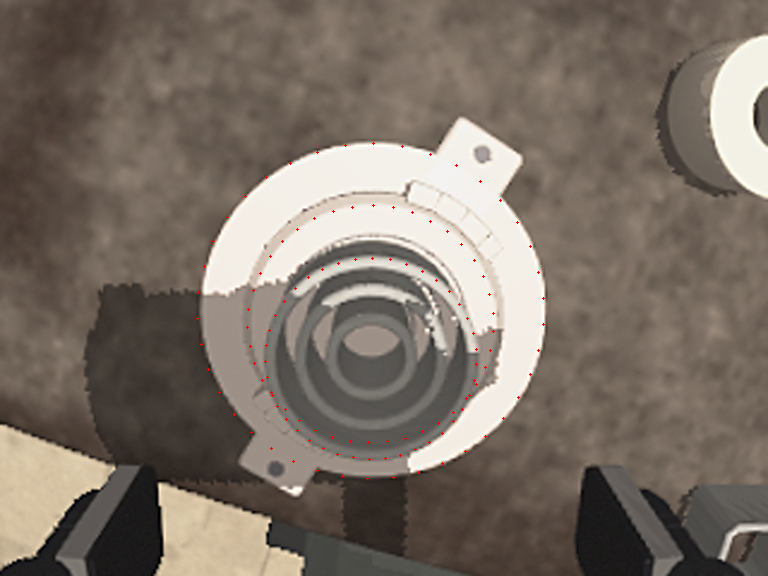

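In the tool's units: 416 mm / 750 = 0.5547, -170 mm / 750 = -0.2267, -27 degrees / 180 = -0.15.

carry_out(
  rows=[
    {"jaw": -1,"linear": [-0.008,0.02,-0.0467],"twist": [0,0,0]},
    {"jaw": -1,"linear": [-0.024,0.06,-0.0867],"twist": [0,0,0]},
    {"jaw": -1,"linear": [-0.044,0.1067,-0.0933],"twist": [0,0,-0.0167]},
    {"jaw": -1,"linear": [-0.0627,0.1533,-0.0933],"twist": [0,0,-0.0333]},
    {"jaw": -1,"linear": [-0.0813,0.2,-0.0933],"twist": [0,0,-0.05]},
    {"jaw": -1,"linear": [-0.1,0.2467,-0.0933],"twist": [0,0,-0.0667]},
    {"jaw": -1,"linear": [-0.12,0.2933,-0.0933],"twist": [0,0,-0.0833]},
    {"jaw": -1,"linear": [-0.1387,0.34,-0.0933],"twist": [0,0,-0.1]},
    {"jaw": -1,"linear": [-0.1573,0.3867,-0.0933],"twist": [0,0,-0.1167]},
    {"jaw": -1,"linear": [-0.1773,0.4333,-0.0933],"twist": [0,0,-0.1333]},
    {"jaw": -1,"linear": [-0.196,0.48,-0.0933],"twist": [0,0,-0.15]},
    {"jaw": -1,"linear": [-0.2147,0.5267,-0.0933],"twist": [0,0,-0.15]},
    {"jaw": -1,"linear": [-0.2267,0.5547,-0.0933],"twist": [0,0,-0.15]},
    {"jaw": -1,"linear": [-0.2267,0.5547,-0.0933],"twist": [0,0,-0.15]},
    {"jaw": -1,"linear": [-0.2267,0.5547,-0.0933],"twist": [0,0,-0.15]},
    {"jaw": -1,"linear": [-0.2267,0.5547,-0.0933],"twist": [0,0,-0.15]},
    {"jaw": -1,"linear": [-0.2267,0.5547,-0.0933],"twist": [0,0,-0.15]},
  ],
)

```text
time_s: 17.95
tcp_pos: [439.9, -240.8, 209.0]
orientation: [-2.89, -1.229, 0.001]
contact_force: [-1.2, 0.1, 0.5]
gripper_width: 85.4
finger_force: 0.0
```

```bash
python3 - <<'E'
from h import *
s=manip.state(); print(s["tcp_pos"],s["orientation"],s["gripper_width"],s["contact_force"])
print(R.from_rotvec(s["orientation"]).as_matrix().round(3))
c0=np.load("pics/w7.npy",allow_pickle=True)[0]
e=[px("wrist",160+a/2.4-.5,60+b/2.4-.5,6,c0) for a,b in[(482,154),(276,469)]]
d=e[0]-e[1]; print("ears",e[0].round(1),e[1].round(1),"mid",((e[0]+e[1])/2).round(1),np.degrees(np.arctan2(d[1],d[0])),np.linalg.norm(d))
wrist("pics/w8.png",[(439.8,-242,0,63.5)],1.2)
E
```

```text
[ 439.91452346 -240.81969503  208.97511877] [-2.88970832e+00 -1.22912940e+00  1.06257806e-03] 85.42602133675788 [-1.24540898  0.13478833  0.53107406]
[[ 0.694  0.72  -0.001]
 [ 0.72  -0.694  0.001]
 [-0.    -0.001 -1.   ]]
ears [540.3 188.5   6. ] [392.5 223.3   6. ] mid [466.4 205.9   6. ] -13.259582533908691 151.84891126877824
```

View pics/w8.png

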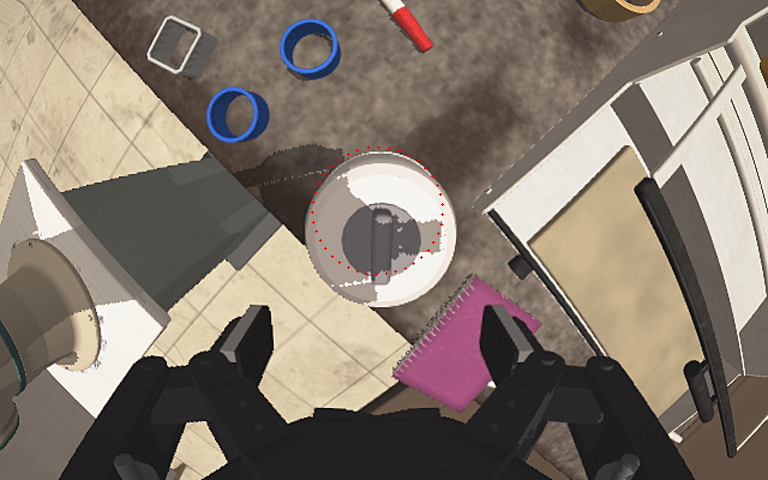

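```bash
python3 - <<'E'
from h import *
c=np.load("pics/w8.npy",allow_pickle=True)[0]
im=cv2.imread("pics/w8.png")
cv2.imwrite("pics/c8.png",cv2.resize(im[140:320,290:470],None,fx=3.3,fy=3.3,interpolation=cv2.INTER_CUBIC))
f=lambda a,b,z:px("wrist",(a+.5)/1.2-.5,(b+.5)/1.2-.5,z,c)
e=[f(382,210,111),f(381,283,111)]
d=e[0]-e[1];print(e,(e[0]+e[1])/2,np.linalg.norm(d),np.degrees(np.arctan2(d[1],d[0])))
E
```

```text
[array([ 459.70409152, -225.83836225,  111.        ]), array([ 423.1739543 , -263.05428416,  111.        ])] [ 441.43902291 -244.4463232   111.        ] 52.14859316983625 45.53279369957871
```

View pics/c8.png

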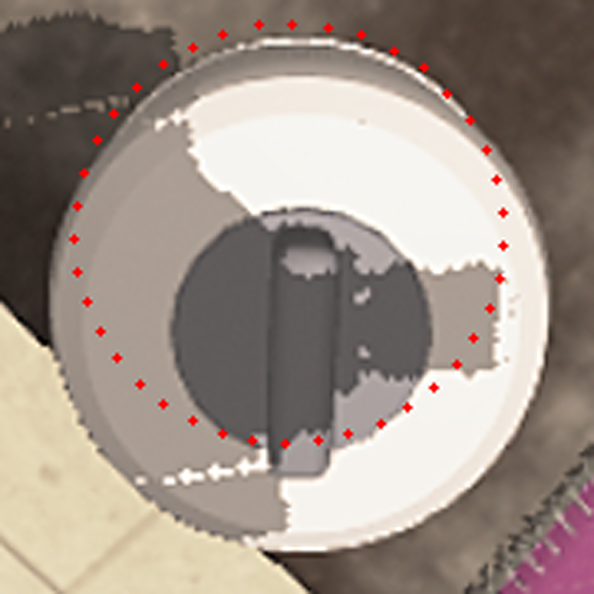

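In the tool's units: 120 mm / 750 = 0.16, 3.5 mm / 750 = 0.0047, 0.5 degrees / 180 = 0.0028.

carry_out(
  squeeze=50,
  rows=[
    {"jaw": -1,"linear": [-0.002,0.0047,0.04],"twist": [0,0,0.0028]},
    {"jaw": -1,"linear": [-0.002,0.0047,0.0867],"twist": [0,0,0.0028]},
    {"jaw": -1,"linear": [-0.002,0.0047,0.1267],"twist": [0,0,0.0028]},
    {"jaw": -1,"linear": [-0.002,0.0047,0.1493],"twist": [0,0,0.0028]},
    {"jaw": -1,"linear": [-0.002,0.0047,0.16],"twist": [0,0,0.0028]},
    {"jaw": -1,"linear": [-0.002,0.0047,0.16],"twist": [0,0,0.0028]},
    {"jaw": 1,"linear": [-0.002,0.0047,0.16],"twist": [0,0,0.0028]},
    {"jaw": 1,"linear": [-0.002,0.0047,0.16],"twist": [0,0,0.0028]},
    {"jaw": 1,"linear": [-0.002,0.0047,0.16],"twist": [0,0,0.0028]},
    {"jaw": 1,"linear": [-0.002,0.0047,0.16],"twist": [0,0,0.0028]},
    {"jaw": 1,"linear": [-0.002,0.0047,0.16],"twist": [0,0,0.0028]},
    {"jaw": 1,"linear": [-0.002,0.0047,0.16],"twist": [0,0,0.0028]},
    {"jaw": 1,"linear": [-0.002,0.0047,0.16],"twist": [0,0,0.0028]},
    {"jaw": 1,"linear": [-0.002,0.0047,0.16],"twist": [0,0,0.0028]},
    {"jaw": 1,"linear": [-0.002,0.0047,0.16],"twist": [0,0,0.0028]},
    {"jaw": 1,"linear": [-0.002,0.0047,0.16],"twist": [0,0,0.0028]},
    {"jaw": 1,"linear": [-0.002,0.0047,0.16],"twist": [0,0,0.0028]},
    {"jaw": 1,"linear": [-0.002,0.0047,0.16],"twist": [0,0,0.0028]},
  ],
)

```text
time_s: 19.5
tcp_pos: [441.5, -245.5, 90.2]
orientation: [2.897, 1.215, 0.001]
contact_force: [-1.6, 2.4, 4.0]
gripper_width: 12.5
finger_force: 53.7
```

```bash
python3 - <<'E'
from h import *
s=manip.state(); print(s["tcp_pos"],s["orientation"],s["gripper_width"],s["contact_force"])
print(tool((466.0,206.2,s["tcp_pos"][2]+100)).round(1))
E
```

```text
[ 441.53413779 -245.47795545   90.20043453] [2.89666900e+00 1.21499231e+00 5.00412518e-04] 12.484713829853288 [-1.58892852  2.40278105  4.03404053]
[ 339.4 -299.  -100.1]
```

In the tool's units: 338.5 mm / 750 = 0.4513, -299 mm / 750 = -0.3987.

carry_out(
  rows=[
    {"jaw": 1,"linear": [0,0,-0.02],"twist": [0,0,0]},
    {"jaw": 1,"linear": [0,0,-0.06],"twist": [0,0,0]},
    {"jaw": 1,"linear": [0,0,-0.1],"twist": [0,0,0]},
    {"jaw": 1,"linear": [0.02,-0.0173,-0.1267],"twist": [0,0,0]},
    {"jaw": 1,"linear": [0.0493,-0.044,-0.1333],"twist": [0,0,0]},
    {"jaw": 1,"linear": [0.0827,-0.0733,-0.1333],"twist": [0,0,0]},
    {"jaw": 1,"linear": [0.1173,-0.104,-0.1333],"twist": [0,0,0]},
    {"jaw": 1,"linear": [0.1533,-0.1347,-0.1333],"twist": [0,0,0]},
    {"jaw": 1,"linear": [0.1893,-0.1667,-0.1333],"twist": [0,0,0]},
    {"jaw": 1,"linear": [0.224,-0.1973,-0.1333],"twist": [0,0,0]},
    {"jaw": 1,"linear": [0.26,-0.2293,-0.1333],"twist": [0,0,0]},
    {"jaw": 1,"linear": [0.296,-0.2613,-0.1333],"twist": [0,0,0]},
    {"jaw": 1,"linear": [0.3307,-0.292,-0.1333],"twist": [0,0,0]},
    {"jaw": 1,"linear": [0.3667,-0.324,-0.1333],"twist": [0,0,0]},
    {"jaw": 1,"linear": [0.4027,-0.356,-0.1333],"twist": [0,0,0]},
    {"jaw": 1,"linear": [0.432,-0.3813,-0.1333],"twist": [0,0,0]},
    {"jaw": 1,"linear": [0.4513,-0.3987,-0.1333],"twist": [0,0,0]},
    {"jaw": 1,"linear": [0.4513,-0.3987,-0.1333],"twist": [0,0,0]},
    {"jaw": 1,"linear": [0.4513,-0.3987,-0.1333],"twist": [0,0,0]},
    {"jaw": 1,"linear": [0.4513,-0.3987,-0.1333],"twist": [0,0,0]},
  ],
)

```text
time_s: 21.17
tcp_pos: [465.2, 204.9, 189.1]
orientation: [2.897, 1.215, -0.002]
contact_force: [0.6, -0.8, -0.9]
gripper_width: 13.3
finger_force: 52.8
```

```bash
python3 - <<'E'
from h import *
s=manip.state(); print(s["tcp_pos"],s["orientation"],s["gripper_width"],s["contact_force"])
print(tool((465.5,205.7,s["tcp_pos"][2])).round(1))
z=s["tcp_pos"][2]-90.2; x,y=s["tcp_pos"][:2]+.7*np.array([.7,.72])
wrist("pics/w9.png",[(466,206.2,6,68),(x,y,z,63.5),(x,y,z+84,50)],1.2)
E
```

```text
[465.17397856 204.87446018 189.12388685] [ 2.89678422e+00  1.21455415e+00 -1.92060368e-03] 13.34058068760041 [ 0.57228834 -0.8200837  -0.90417887]
[ 0.8 -0.3 -0. ]
```

View pics/w9.png

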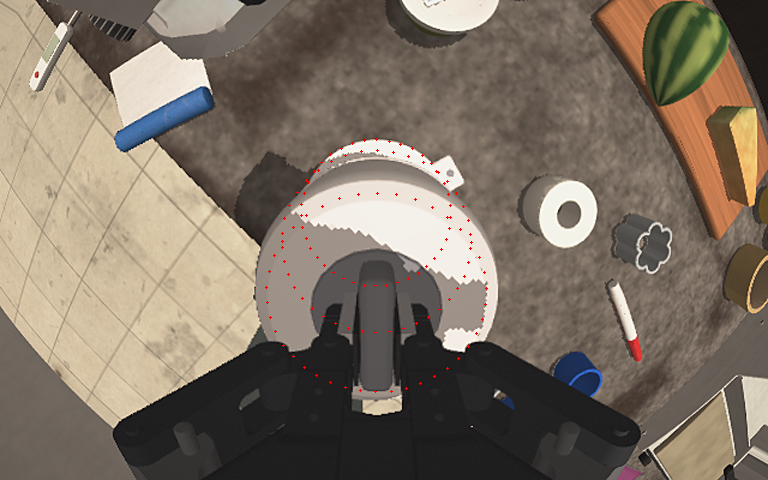

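In the tool's units: 78 mm / 750 = 0.104, 76 mm / 750 = 0.1013.

carry_out(
  rows=[
    {"jaw": 1,"linear": [0.0007,0,0.02],"twist": [0,0,0]},
    {"jaw": 1,"linear": [0.0007,0,0.0467],"twist": [0,0,0]},
    {"jaw": 1,"linear": [0.0007,0,0.0733],"twist": [0,0,0]},
    {"jaw": 1,"linear": [0.0007,0,0.0933],"twist": [0,0,0]},
    {"jaw": 1,"linear": [0.0007,0,0.1013],"twist": [0,0,0]},
    {"jaw": 1,"linear": [0.0007,0,0.104],"twist": [0,0,0]},
    {"jaw": 1,"linear": [0.0007,0,0.104],"twist": [0,0,0]},
    {"jaw": 1,"linear": [0.0007,0,0.104],"twist": [0,0,0]},
    {"jaw": 1,"linear": [0.0007,0,0.104],"twist": [0,0,0]},
  ],
)

```text
time_s: 21.97
tcp_pos: [466.3, 206.0, 113.1]
orientation: [2.897, 1.215, 0.003]
contact_force: [0.7, -0.1, -1.0]
gripper_width: 12.8
finger_force: 52.7
```

In the tool's units: 10 mm / 750 = 0.0133, 8 mm / 750 = 0.0107.

carry_out(
  rows=[
    {"jaw": 1,"linear": [0,0,0.0027],"twist": [0,0,0]},
    {"jaw": 1,"linear": [0,0,0.0053],"twist": [0,0,0]},
    {"jaw": 1,"linear": [0,0,0.008],"twist": [0,0,0]},
    {"jaw": 1,"linear": [0,0,0.0107],"twist": [0,0,0]},
    {"jaw": 1,"linear": [0,0,0.0133],"twist": [0,0,0]},
    {"jaw": 1,"linear": [0,0,0.0133],"twist": [0,0,0]},
    {"jaw": 1,"linear": [0,0,0.0133],"twist": [0,0,0]},
  ],
)

```text
time_s: 22.55
tcp_pos: [465.7, 206.0, 101.6]
orientation: [-2.897, -1.215, -0.0]
contact_force: [-0.0, 0.8, -1.4]
gripper_width: 12.7
finger_force: 52.8
```

carry_out(
  rows=[
    {"jaw": 1,"linear": [0,0,0.002],"twist": [0,0,0]},
    {"jaw": 1,"linear": [0,0,0.004],"twist": [0,0,0]},
    {"jaw": 1,"linear": [0,0,0.0053],"twist": [0,0,0]},
    {"jaw": 1,"linear": [0,0,0.0067],"twist": [0,0,0]},
    {"jaw": 1,"linear": [0,0,0.0073],"twist": [0,0,0]},
    {"jaw": 1,"linear": [0,0,0.0073],"twist": [0,0,0]},
    {"jaw": 1,"linear": [0,0,0.0073],"twist": [0,0,0]},
  ],
)

```text
time_s: 23.13
tcp_pos: [465.8, 206.0, 96.4]
orientation: [2.897, 1.215, 0.001]
contact_force: [1.6, 1.6, -1.1]
gripper_width: 12.7
finger_force: 53.0
```

In the tool's units: 1.5 mm / 750 = 0.002, 1 mm / 750 = 0.0013.

carry_out(
  rows=[
    {"jaw": 1,"linear": [0,0,0.0007],"twist": [0,0,0]},
    {"jaw": 1,"linear": [0,0,0.0013],"twist": [0,0,0]},
    {"jaw": 1,"linear": [0,0,0.002],"twist": [0,0,0]},
    {"jaw": 1,"linear": [0,0,0.002],"twist": [0,0,0]},
    {"jaw": 1,"linear": [0,0,0.002],"twist": [0,0,0]},
  ],
)

```text
time_s: 23.55
tcp_pos: [465.9, 206.3, 96.2]
orientation: [-2.897, -1.215, -0.002]
contact_force: [-2.9, 1.7, 8.1]
gripper_width: 12.5
finger_force: 54.0
```

In the tool's units: -0.5 mm / 750 = -0.0007, 30 degrees / 180 = 0.1667.

carry_out(
  rows=[
    {"jaw": 1,"linear": [0,0,-0.0007],"twist": [0,0,0.0111]},
    {"jaw": 1,"linear": [0,0,-0.0007],"twist": [0,0,0.0333]},
    {"jaw": 1,"linear": [0,0,-0.0007],"twist": [0,0,0.0556]},
    {"jaw": 1,"linear": [0,0,-0.0007],"twist": [0,0,0.0778]},
    {"jaw": 1,"linear": [0,0,-0.0007],"twist": [0,0,0.1]},
    {"jaw": 1,"linear": [0,0,-0.0007],"twist": [0,0,0.1222]},
    {"jaw": 1,"linear": [0,0,-0.0007],"twist": [0,0,0.1444]},
    {"jaw": 1,"linear": [0,0,-0.0007],"twist": [0,0,0.1667]},
    {"jaw": 1,"linear": [0,0,-0.0007],"twist": [0,0,0.1667]},
    {"jaw": 1,"linear": [0,0,-0.0007],"twist": [0,0,0.1667]},
  ],
)

```text
time_s: 24.38
tcp_pos: [466.4, 205.8, 96.2]
orientation: [3.112, 0.426, 0.003]
contact_force: [1.4, 0.0, 5.5]
gripper_width: 12.9
finger_force: 53.9
```

In the tool's units: 25 degrees / 180 = 0.1389.

carry_out(
  rows=[
    {"jaw": 1,"linear": [0,0,0],"twist": [0,0,0.0222]},
    {"jaw": 1,"linear": [0,0,0],"twist": [0,0,0.0444]},
    {"jaw": 1,"linear": [0,0,0],"twist": [0,0,0.0667]},
    {"jaw": 1,"linear": [0,0,0],"twist": [0,0,0.0889]},
    {"jaw": 1,"linear": [0,0,0],"twist": [0,0,0.1111]},
    {"jaw": 1,"linear": [0,0,0],"twist": [0,0,0.1278]},
    {"jaw": 1,"linear": [0,0,0],"twist": [0,0,0.1389]},
    {"jaw": 1,"linear": [0,0,0],"twist": [0,0,0.1389]},
    {"jaw": 1,"linear": [0,0,0],"twist": [0,0,0.1389]},
  ],
)

```text
time_s: 25.13
tcp_pos: [466.5, 205.7, 96.2]
orientation: [3.131, -0.257, 0.004]
contact_force: [2.9, -0.3, 5.5]
gripper_width: 12.9
finger_force: 53.7
```

```bash
python3 - <<'E'
from h import *
s=manip.state(); print(s["tcp_pos"],s["contact_force"],s["moment"],s["gripper_width"])
m=R.from_rotvec(s["orientation"]).as_matrix();print(np.degrees(np.arctan2(m[1,0],m[0,0])),m[2,2])
E
```

```text
[466.4932342  205.7469651   96.20101858] [ 2.871985   -0.3429097   5.47904212] [-0.24578066 -0.32139061 -0.02412349] 12.867803249324183
-9.372165258938399 -0.9999972818569839
```

Yaw is now −9.4°, with about 4° left to the ear line at −13.3°. I'll turn gently to the stop and watch the moment.

In the tool's units: 6 degrees / 180 = 0.0333.

carry_out(
  rows=[
    {"jaw": 1,"linear": [0,0,0],"twist": [0,0,0.0083]},
    {"jaw": 1,"linear": [0,0,0],"twist": [0,0,0.0167]},
    {"jaw": 1,"linear": [0,0,0],"twist": [0,0,0.0222]},
    {"jaw": 1,"linear": [0,0,0],"twist": [0,0,0.0278]},
    {"jaw": 1,"linear": [0,0,0],"twist": [0,0,0.0333]},
    {"jaw": 1,"linear": [0,0,0],"twist": [0,0,0.0333]},
    {"jaw": 1,"linear": [0,0,0],"twist": [0,0,0.0333]},
  ],
)

```text
time_s: 25.72
tcp_pos: [466.5, 205.8, 96.2]
orientation: [-3.113, 0.419, -0.004]
contact_force: [2.1, -0.6, 5.4]
gripper_width: 12.6
finger_force: 53.7
```

```bash
python3 - <<'E'
from h import *
s=manip.state(); print(s["tcp_pos"],s["contact_force"],s["moment"],s["gripper_width"])
m=R.from_rotvec(s["orientation"]).as_matrix();print(np.degrees(np.arctan2(m[1,0],m[0,0])),m[2,2])
E
```

```text
[466.50561731 205.8057573   96.22932163] [ 2.05605223 -0.60989846  5.38264579] [-0.15235028 -0.29707623  0.192778  ] 12.619413854697209
-15.33922894700634 -0.9999970495713248
```

In the tool's units: 3 degrees / 180 = 0.0167.

carry_out(
  rows=[
    {"jaw": 1,"linear": [0,0,0],"twist": [0,0,0.0056]},
    {"jaw": 1,"linear": [0,0,0],"twist": [0,0,0.0111]},
    {"jaw": 1,"linear": [0,0,0],"twist": [0,0,0.0167]},
    {"jaw": 1,"linear": [0,0,0],"twist": [0,0,0.0167]},
    {"jaw": 1,"linear": [0,0,0],"twist": [0,0,0.0167]},
  ],
)

```text
time_s: 26.13
tcp_pos: [467.1, 206.7, 96.5]
orientation: [-3.099, 0.5, -0.006]
contact_force: [6.6, 3.7, 4.1]
gripper_width: 12.9
finger_force: 53.9
```

```bash
python3 - <<'E'
from h import *
s=manip.state(); print(s["tcp_pos"],s["contact_force"],s["moment"],s["gripper_width"])
m=R.from_rotvec(s["orientation"]).as_matrix();print(np.degrees(np.arctan2(m[1,0],m[0,0])),m[2,2])
E
```

```text
[467.09238532 206.73353879  96.47462362] [6.63845152 3.72790804 4.06446368] [ 0.598595   -1.00072602  0.77512788] 12.925318001015945
-18.321941541613057 -0.9999883205867501
```

At the stop: the moment rose from 0.02 to 0.78 N m. Now I'll let go and back off.

In the tool's units: -130 mm / 750 = -0.1733, -110 mm / 750 = -0.1467.

carry_out(
  rows=[
    {"jaw": 0.3,"linear": [0,0,0],"twist": [0,0,0]},
    {"jaw": -0.5,"linear": [0,0,0],"twist": [0,0,0]},
    {"jaw": -1,"linear": [0,0,0],"twist": [0,0,0]},
    {"jaw": -1,"linear": [0,0,0],"twist": [0,0,0]},
    {"jaw": -1,"linear": [0,0,0],"twist": [0,0,0]},
    {"jaw": -1,"linear": [0,0,0],"twist": [0,0,0]},
    {"jaw": -1,"linear": [0,0,-0.04],"twist": [0,0,0]},
    {"jaw": -1,"linear": [0,0,-0.0933],"twist": [0,0,0]},
    {"jaw": -1,"linear": [0,0,-0.1467],"twist": [0,0,0]},
    {"jaw": -1,"linear": [0,0,-0.1733],"twist": [0,0,0]},
    {"jaw": -1,"linear": [0,0,-0.1733],"twist": [0,0,0]},
    {"jaw": -1,"linear": [0,0,-0.1733],"twist": [0,0,0]},
    {"jaw": -1,"linear": [0,0,-0.1733],"twist": [0,0,0]},
  ],
)

```text
time_s: 27.22
tcp_pos: [465.2, 205.8, 224.0]
orientation: [3.1, -0.505, -0.003]
contact_force: [0.1, 0.4, 0.7]
gripper_width: 85.4
finger_force: 0.0
```

```bash
python3 - <<'E'
from h import *
s=manip.state(); print(s["time_s"],s["tcp_pos"],s["contact_force"])
wrist("pics/w10.png",[(466,206.2,6,68)],2.4,(150,50,480,300))
E
```

```text
27.2167 [465.22150089 205.75102996 223.96350801] [0.09948049 0.40427272 0.68001958]
```

View pics/w10.png

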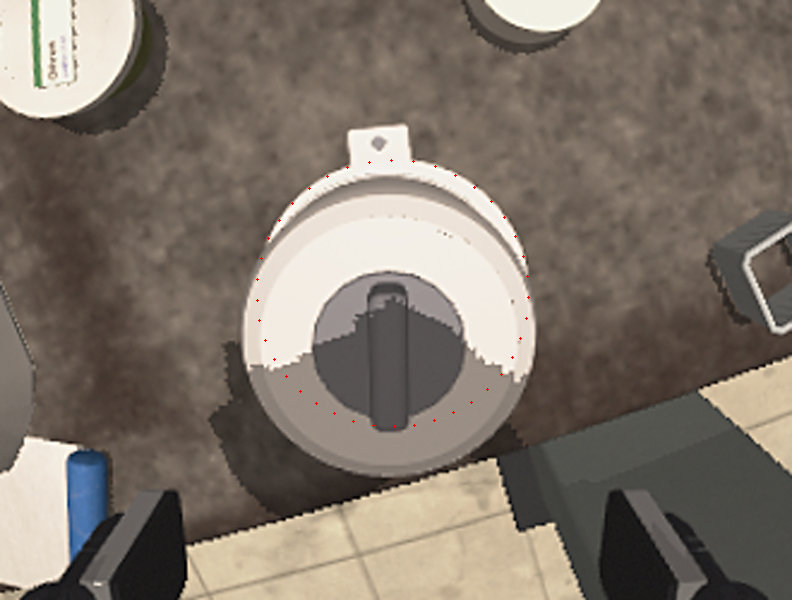

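```bash
python3 - <<'E'
from h import *
c=np.load("pics/w10.npy",allow_pickle=True)[0]
f=lambda a,b,z:px("wrist",150+(a+.5)/2.4-.5,50+(b+.5)/2.4-.5,z,c)
im=cv2.cvtColor(cv2.imread("pics/w10.png"),cv2.COLOR_BGR2GRAY)
for a,b in[((388,290),(388.5,428)),((369,300),(371,420)),((407,300),(407,420))]:
    p,q=f(*a,111),f(*b,111);d=p-q;print(((p+q)/2).round(1),np.linalg.norm(d).round(1),np.degrees(np.arctan2(d[1],d[0])).round(1))
h=f(378,143,6);print("ear",h,np.degrees(np.arctan2(h[1]-206.1,h[0]-466)))
E
```

```text
[465.  208.1 111. ] 51.7 -18.4
[466.9 214.4 111. ] 45.0 -18.1
[462.6 201.8 111. ] 45.0 -18.2
ear [540.42063067 188.5171187    6.        ] -13.293138304966961
```

The bar reads −18.3° against the ear line at −13.3°. The last 3° of pushing wedged the hood off-centre in its play, because first stop contact was near −15°. I'll regrip lightly at −15.3° to settle it centred at the stop, then release.

In the tool's units: 129 mm / 750 = 0.172, 118 mm / 750 = 0.1573, -3 degrees / 180 = -0.0167.

carry_out(
  squeeze=25,
  rows=[
    {"jaw": -1,"linear": [0,0,0.04],"twist": [0,0,-0.0167]},
    {"jaw": -1,"linear": [0,0,0.0867],"twist": [0,0,-0.0167]},
    {"jaw": -1,"linear": [0,0,0.1267],"twist": [0,0,-0.0167]},
    {"jaw": -1,"linear": [0,0,0.1573],"twist": [0,0,-0.0167]},
    {"jaw": -1,"linear": [0,0,0.172],"twist": [0,0,-0.0167]},
    {"jaw": -1,"linear": [0,0,0.172],"twist": [0,0,-0.0167]},
    {"jaw": 0.5,"linear": [0,0,0.172],"twist": [0,0,-0.0167]},
    {"jaw": 1,"linear": [0,0,0.172],"twist": [0,0,-0.0167]},
    {"jaw": 1,"linear": [0,0,0.172],"twist": [0,0,-0.0167]},
    {"jaw": 1,"linear": [0,0,0.172],"twist": [0,0,-0.0167]},
    {"jaw": 1,"linear": [0,0,0.172],"twist": [0,0,-0.0167]},
    {"jaw": 1,"linear": [0,0,0.172],"twist": [0,0,-0.0167]},
    {"jaw": 1,"linear": [0,0,0.172],"twist": [0,0,-0.0167]},
    {"jaw": 1,"linear": [0,0,0.172],"twist": [0,0,-0.0167]},
    {"jaw": 1,"linear": [0,0,0.172],"twist": [0,0,-0.0167]},
    {"jaw": 1,"linear": [0,0,0.172],"twist": [0,0,-0.0167]},
  ],
)

```text
time_s: 28.6
tcp_pos: [465.8, 206.0, 96.5]
orientation: [-3.113, 0.423, -0.001]
contact_force: [0.5, 1.3, 1.8]
gripper_width: 13.2
finger_force: 30.1
```

```bash
python3 - <<'E'
from h import *
s=manip.state(); print(s["tcp_pos"],s["contact_force"],s["moment"],s["gripper_width"])
m=R.from_rotvec(s["orientation"]).as_matrix();print(np.degrees(np.arctan2(m[1,0],m[0,0])),m[2,2])
E
```

```text
[465.84140743 206.03642936  96.52894007] [0.53216145 1.26695243 1.79857442] [ 0.07396812 -0.14364577  0.03429808] 13.183774246617634
-15.487710209958223 -0.9999998059705352
```

In the tool's units: -132 mm / 750 = -0.176, -110 mm / 750 = -0.1467.

carry_out(
  rows=[
    {"jaw": 0.3,"linear": [0,0,0],"twist": [0,0,0]},
    {"jaw": -0.5,"linear": [0,0,0],"twist": [0,0,0]},
    {"jaw": -1,"linear": [0,0,0],"twist": [0,0,0]},
    {"jaw": -1,"linear": [0,0,0],"twist": [0,0,0]},
    {"jaw": -1,"linear": [0,0,0],"twist": [0,0,0]},
    {"jaw": -1,"linear": [0,0,0],"twist": [0,0,0]},
    {"jaw": -1,"linear": [0,0,-0.04],"twist": [0,0,0]},
    {"jaw": -1,"linear": [0,0,-0.0933],"twist": [0,0,0]},
    {"jaw": -1,"linear": [0,0,-0.1467],"twist": [0,0,0]},
    {"jaw": -1,"linear": [0,0,-0.176],"twist": [0,0,0]},
    {"jaw": -1,"linear": [0,0,-0.176],"twist": [0,0,0]},
    {"jaw": -1,"linear": [0,0,-0.176],"twist": [0,0,0]},
    {"jaw": -1,"linear": [0,0,-0.176],"twist": [0,0,0]},
  ],
)

```text
time_s: 29.68
tcp_pos: [465.2, 205.8, 227.0]
orientation: [3.112, -0.423, -0.003]
contact_force: [0.0, 0.3, -0.7]
gripper_width: 85.2
finger_force: 0.0
```

```bash
python3 - <<'E'
from h import *
s=manip.state(); c=manip.camera_info("wrist"); im=manip.get_image("wrist"); print(s["time_s"],s["tcp_pos"])
# bar angle: ratio of dark pixels - warp the z=111 plane to a metric picture, tool aligned with world
N=300; g=np.mgrid[0:N,0:N]; X=466+45-g[0]*.3; Y=206+45-g[1]*.3
uv=np.array([[proj("wrist",(x,y,111),c) for x,y in zip(a,b)] for a,b in zip(X,Y)],np.float32)
w=cv2.cvtColor(cv2.remap(im,uv[...,0],uv[...,1],cv2.INTER_LINEAR),cv2.COLOR_RGB2GRAY)
cv2.imwrite("pics/bar.png",w)
for l in sorted((tuple(map(float,k[0])) for k in cv2.HoughLinesP(cv2.Canny(w,25,70),1,np.pi/720,30,minLineLength=70,maxLineGap=12)),key=lambda k:-np.hypot(k[2]-k[0],k[3]-k[1]))[:8]:
    a=np.degrees(np.arctan2(-(l[2]-l[0]),-(l[3]-l[1]))); print(l,((a+90)%180-90).round(1))
E
```

```text
29.6833 [465.24846625 205.79480906 226.98485133]Traceback (most recent call last):
  File "<stdin>", line 8, in <module>
TypeError: 'NoneType' object is not iterable
```

```bash
python3 - <<'E'
import cv2,numpy as np
w=cv2.imread("pics/bar.png",0)
L=cv2.HoughLinesP(cv2.Canny(cv2.GaussianBlur(w,(0,0),1.5),6,18),1,np.pi/720,25,minLineLength=45,maxLineGap=20)
for l in sorted((k[0].astype(float) for k in L),key=lambda k:-np.hypot(k[2]-k[0],k[3]-k[1]))[:10]:
    a=np.degrees(np.arctan2(-(l[2]-l[0]),-(l[3]-l[1]))); print(l,((a+90)%180-90).round(1))
E
```

```text
[168.  75. 298. 240.] 38.2
[142. 243. 192.  56.] -15.0
[103. 223. 141.  76.] -14.5
[151. 230. 189.  86.] -14.8
[135.  54. 240. 159.] 45.0
[103. 219. 134.  99.] -14.5
[144.  74. 233. 150.] 49.5
[152.  52. 219. 137.] 38.2
[231.  95. 246. 189.] 9.1
[140.  93. 218.  75.] -77.0
```

The bar edges now read −14.5° to −15°, within 2° of the ear line. The hood is seated and released, and the gripper is clear, so I'm handing in.

```bash
python3 -c "
from rig import manip
print(manip.close_job())"
```

```text
the job is handed in; nothing more can be done
None
```

The job is handed in: the three round cutters stand nested on the base, smallest first, and the hood is down over them, turned clockwise to its stop (bar within 2° of the ears) and released, at about 30 s of the 96 s.

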